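# Tip the marker out of its storage tube and lay it in the pen tray

### The arm

A 6-joint arm with a two-finger parallel gripper is mounted at the origin on the work surface. World frame = base frame: x ahead of the robot, y to its left, z up, the work surface at z = 0. Lengths are in mm, angles in rad, forces in N, time in s.
With the tool pointing down it reaches from about 300 to 775 mm from the base axis. Payload 14.6 kg.
Tool frame: the origin (TCP) lies at the very end of the fingers, on their centre line; the grasp point (between the pads) lies 19 mm behind it; y points along the fingers, z is the direction in which the jaws open and shut, and the axes are right-handed (so a half turn about y gives the same grasp; the last joint's range is limited). The gripper opens to 94 mm and grips with 3 to 60 N. Pads are 16 mm wide; open, the fingers measure 119 mm over their backs; the gripper's body (75 mm by 177 mm) begins 78 mm behind the grasp point.
Start: joints at [1.089, 0.3, 1.521, -0, 1.321, -0.067], TCP at [221.65, 503.349, 205.446] pointing down, gripper open.
Joint ranges: [-3.03, 3.03], [-0.79, 2.21], [0.23, 2.52], [-1.04, 4.18], [0, 3.07], [-2.55, 2.55]. Speed limits (rad/s): [2.22, 2.22, 2.57, 3.14, 3.14, 3.14].

### API

Orientations are given as [roll, pitch, yaw] about the fixed x, y, z axes, in that order (R = Rz(yaw) Ry(pitch) Rx(roll)).
In Python, from cell import monitor, optics, manip gives the robot as it stands.
- The arm moves only by the shell command python3 -m creep 'ROWS' [FORCE]. ROWS is JSON, a list of rows, each an object of numbers: "tx", "ty", "tz": the shift along the tool's x, y, z scaled (see below); "turn": the turn about the tool's y scaled (see below); "fingers": the finger opening in mm, from 0 to 94. In form: [{"tx": .., "ty": .., "tz": .., "turn": .., "fingers": ..}, ...]. A call has 1 to 20 rows; each row is the pose to reach, as a shift and turn from the pose measured when the call began, along the tool's axes at that moment, turning the shorter way round; what a row does not reach only later rows make up. The controller multiplies each number of a shift by 200 mm and each number of a turn by pi rad. A row lasts 1/10 s, in which the tool goes at most 50 mm and 8.59 degrees, less where a joint would pass 70% of its speed; a pose out of reach is approached as far as the arm can. A call with a number of a shift or a turn outside -1 to 1 is refused whole. A call with a gripper value outside its range is refused whole. The fingers move at their own pace and stop on an object; FORCE is the grip in N (left out, the last holds). Time passes only in rows, so rows that repeat a pose let the fingers close. It gives the time, the measured TCP pose, the force and the opening at its end, in the units of the state.
- monitor.read_state(): the state, without advancing time (a new reading comes with each control period).
- optics.camera(name): name is "scene" or "top"; returns a dict with "frame" (400x640x3 uint8, red, green, blue), "range_z" (400x640 float32, mm along the optical axis (not along the pixel's ray), 0 where there is no reading), "fx", "fy", "cx", "cy" (pixels), "R" (3x3) and "t" (3): a world point X has camera coordinates R X + t. Camera axes: x right, y down, z forward; pixel columns grow to the right and rows downward; lengths in mm; the calibration is good to about 2 mm. A picture is of the moment at which its call begins.
- manip.sign_off(): hands the job in, once; it reports no verdict.
The state is a dict: "clock": time; "joints": joint angles; "qd": joint speeds; "effort": joint torques, N m; "eef_pos": TCP position; "eef_rot": TCP orientation; "wrist_force": force on the tool from outside, world axes, zero at the start; "moment": the same for the moment, N m; "finger_gap": finger opening in mm.
Only numpy, scipy, OpenCV 4.12 (cv2) and the standard library are available. Lean on these libraries where they do the work, as an engineer would, in place of code of your own. Each camera call takes 0.05 s, during which the arm holds its last target.

### The job

Tip the blue tube with its open white-rimmed mouth downwards so that the marker inside slides part of the way out, enough to get hold of but not falling out, and lay the tube down flat on the bench again and let go. Then take the marker by its exposed end, draw it right out of the tube and lay it in the black pen tray, lowering it in rather than dropping it. The empty tube stays lying flat on the bench; leave the tape roll, stapler and carton alone.

Things in the scene. Friction and masses are not known exactly. Their poses are not given: they have to be found in the camera images.
- tube: Square blue plastic tube lying on the bench: 170 mm long (its x axis), 36 x 36 mm outside, walls 3 mm, bore 30 x 30 mm and 165 mm deep. Open at the +x end (white rim, pointing roughly to -y at the start), closed by a black 5 mm cap at -x. About 90 g; does not roll. Origin: centre of its underside, mid-length; z up.
- tube_mouth (a point): Centre of the tube's open mouth, 85 mm along +x from its origin, 18 mm above its underside; axes as the tube's. The marker starts to slide when tipped some 10 to 20 degrees mouth down. Nothing at the mouth holds it back: at such a slope its cap skids a little where it meets the bench and stops; tipped fast or steeply (35 degrees) it may skid on and fall out.
- marker: Six-sided marker pen, 130 mm long (its x axis), 18 mm across flats, 21 mm across corners, red cap on the 50 mm at +x, white body, red tail; about 45 g. At the start it lies fully inside the tube, cap towards the mouth and 15 to 32 mm back from it. Origin: centre of its underside flat, mid-length, 9 mm below its axis.
- marker_cap (a point): Centre of the marker's cap end face, on its axis, 65 mm along +x from its middle; this end comes out of the tube first.
- marker_tail (a point): Centre of the marker's tail end face, on its axis, 65 mm along -x from its middle.
- tray: Fixed shallow black pen tray: 140 mm (x) by 200 mm (y) outside, walls 4 mm thick and 12 mm high, floor 4 mm thick (inside 132 x 192 mm, floor top 4 mm above the bench). Origin: centre of its underside; z up.
- tape: Roll of grey packing tape lying flat, 100 mm across, 48 mm high. Bystander. Origin: centre of its underside.
- stapler: Red and black stapler, 140 x 34 mm, about 55 mm high. Bystander. Origin: centre of its underside.
- carton: Closed cardboard carton, 160 x 200 mm, 120 mm high, 0.6 kg. Bystander. Origin: centre of its underside.
There are look-alikes about, which are no part of the job. Of the things that look like the tube, take the one that is farthest to the robot's right at the start.

How it is judged:
By the outcome, as a careful person would: the job done as asked, in the order asked, and still so for the second after the job is handed in, with the robot touching nothing.
It also fails if it takes over 54 s, if anything falls off the work surface, if the arm or the gripper's body presses on something with over 40 N, if the wrist force passes 120 N, or if a joint passes its speed limit or range.

## Working session

There is one attempt and no reset: what is moved stays moved. The work goes in short steps, Python scripts to look and compute and a shell command to move; the robot and the scene stay as the last step left them, time stands still between calls to the robot, and variables do not carry over. Pictures are saved under pics/ and viewed, and the job is handed in when it is done.

```bash
ls; mkdir -p pics
python3 - <<'E'
from cell import monitor, optics
import cv2,numpy as np
s=monitor.read_state();print(s)
for n in("scene","top"):
    c=optics.camera(n);cv2.imwrite(f"pics/{n}0.png",c["frame"][:,:,::-1]);np.savez(f"pics/{n}0.npz",**c)
    print(n,c["fx"],c["fy"],c["cx"],c["cy"],c["R"],c["t"])
E
```

```text
pics
{'clock': 0.0, 'joints': array([ 1.08939264e+00,  3.00506855e-01,  1.52159828e+00,  3.64078799e-05,
        1.32071091e+00, -6.66068103e-02]), 'qd': array([-8.21043800e-04, -6.94614328e-07,  1.78431570e-03, -1.43439402e-03,
        9.70887354e-04,  5.35482287e-05]), 'effort': array([ 1.91953179e-03, -5.31814027e+01, -3.52734232e+01,  7.09295855e-02,
        2.43754615e-02, -9.26822872e-05]), 'eef_pos': array([221.52275071, 503.117398  , 204.85944923]), 'eef_rot': array([-1.57201466e+00,  1.16612163e-04, -4.14805975e-01]), 'wrist_force': array([-0.15012372,  0.01443914, -0.49440045]), 'moment': array([ 0.00473042, -0.02871044, -0.01687904]), 'finger_gap': 94.27737724663538}
scene 374.04107603840293 374.04107603840293 319.51542444171963 197.6980061601232 [[ 0.02715103  0.99961431  0.00583581]
 [ 0.75610726 -0.01671755 -0.65423416]
 [-0.65388427  0.02217563 -0.75626953]] [ -85.35186472 -305.529359   1691.74336284]
top 474.9263859990365 474.9263859990365 315.451907868623 207.3321380713893 [[ 3.69834452e-04 -9.99997889e-01  2.02122386e-03]
 [-9.83631130e-01 -7.27991225e-04 -1.80192315e-01]
 [ 1.80193406e-01 -1.92149739e-03 -9.83629323e-01]] [  53.28163588  425.73063956 1425.48330846]
```

View pics/scene0.png

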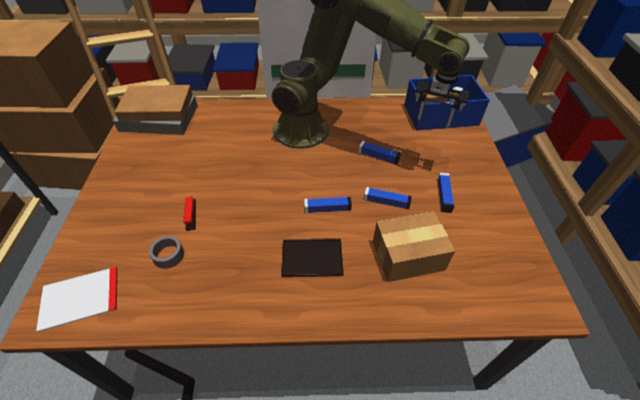

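View pics/top0.png

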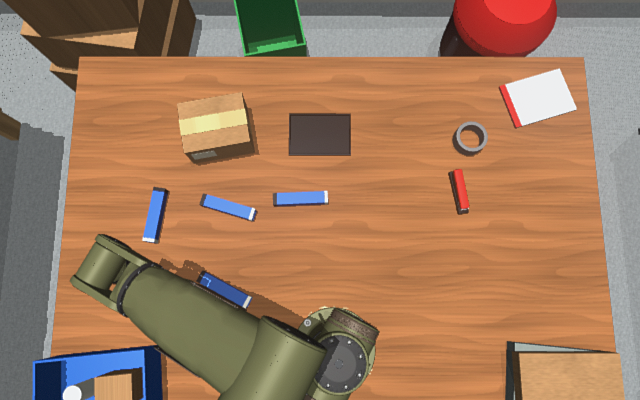

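The scene view shows four blue tubes, at (328,204), (387,197), (445,192) and (378,152). The robot's right (-y) is image-left there and image-right in the top view. The target is therefore the one at scene (328,204), top (301,199), with its white rim towards -y. The tray is at top (320,134), and the carton is beside it at (215,128).

```bash
cat > h.py <<'E'
import numpy as np,cv2
from cell import monitor,optics
def world(c):
    v,u=np.mgrid[0:400,0:640];z=c["range_z"].astype(float)
    P=np.stack([(u-c["cx"])/c["fx"]*z,(v-c["cy"])/c["fy"]*z,z],-1)
    W=(P-c["t"])@c["R"]
    W[z<=0]=np.nan
    return W
def show(n,tag,box=None,k=1):
    c=optics.camera(n);f=c["frame"][:,:,::-1]
    if box: f=f[box[1]:box[3],box[0]:box[2]];f=cv2.resize(f,None,fx=k,fy=k,interpolation=cv2.INTER_CUBIC)
    cv2.imwrite(f"pics/{tag}.png",f);return c
def proj(c,X):
    p=c["R"]@np.array(X,float)+c["t"];return p[0]/p[2]*c["fx"]+c["cx"],p[1]/p[2]*c["fy"]+c["cy"]
E
python3 - <<'E'
from h import *
for n,b,tb in(("top",(262,180,342,220),(280,105,360,165)),("scene",(295,190,360,220),(270,230,355,285))):
    c=dict(np.load(f"pics/{n}0.npz"));W=world(c);f=c["frame"].astype(int)
    x0,y0,x1,y1=b;w=W[y0:y1,x0:x1].reshape(-1,3);g=f[y0:y1,x0:x1].reshape(-1,3)
    blue=(g[:,2]>g[:,0]+60);white=(g.min(1)>170)
    for nm,m in(("blue",blue),("white",white),("nontable",(w[:,2]>28))):
        q=w[m];q=q[q[:,2]>28] 
        if len(q): 
            r=cv2.minAreaRect(q[:,:2].astype(np.float32));print(n,nm,len(q),q.mean(0).round(1),"z",np.percentile(q[:,2],[5,50,95]).round(1),r)
    x0,y0,x1,y1=tb;w=W[y0:y1,x0:x1].reshape(-1,3);g=f[y0:y1,x0:x1].reshape(-1,3)
    m=g.max(1)<75;q=w[m];print(n,"tray",len(q),np.percentile(q[:,2],[5,50,95]).round(1),cv2.minAreaRect(q[:,:2].astype(np.float32)))
    print("bench z",np.nanmedian(W[150:180,400:440,2]) if n=="top" else np.nanmedian(W[200:230,220:260,2]))
E
```

```text
top blue 534 [457.  101.2  35.7] z [30.9 35.8 40.8] ((457.5468444824219, 100.40516662597656), (37.57097625732422, 146.09823608398438), 2.7489616870880127)
top white 39 [461.4  21.3  36. ] z [31.1 35.4 39.9] ((459.91925048828125, 22.366168975830078), (9.557994842529297, 34.47350311279297), 89.58500671386719)
top nontable 646 [456.9 101.4  35.7] z [30.7 35.7 40.7] ((457.5044860839844, 101.27762603759766), (37.620540618896484, 169.19554138183594), 2.727864980697632)
top tray 182 [nan nan nan] ((675.4360961914062, 41.45822525024414), (131.39117431640625, 196.71807861328125), 1.2654221057891846)
bench z -0.39788956416119037
scene blue 327 [458.4 101.8  37. ] z [33.1 37.  40.4] ((457.5450134277344, 101.1992416381836), (40.681610107421875, 147.50990295410156), 1.9351766109466553)
scene white 18 [461.1  22.2  37.4] z [34.9 37.3 40.8] ((459.55792236328125, 23.391572952270508), (7.34046745300293, 35.5327262878418), 89.9172592163086)
scene nontable 424 [458.8 102.3  36.6] z [31.5 36.8 40.4] ((455.58013916015625, 103.26224517822266), (45.05437469482422, 168.73223876953125), 1.6115480661392212)
scene tray 2186 [nan nan nan] ((672.4180908203125, 40.64020919799805), (140.05886840820312, 195.7854766845703), 1.6025426387786865)
bench z 1.3784137785911978
```

```bash
python3 -m creep '[{"tx":0.9,"ty":0.2,"tz":-0.54,"turn":0.353,"fingers":94},{"tx":0.9,"ty":0.2,"tz":-0.54,"turn":0.353,"fingers":80},{"tx":0.9,"ty":0.2,"tz":-0.54,"turn":0.353,"fingers":80},{"tx":0.9,"ty":0.2,"tz":-0.54,"turn":0.353,"fingers":80},{"tx":0.9,"ty":0.2,"tz":-0.54,"turn":0.353,"fingers":80},{"tx":0.9,"ty":0.2,"tz":-0.54,"turn":0.353,"fingers":80},{"tx":0.9,"ty":0.2,"tz":-0.54,"turn":0.353,"fingers":80},{"tx":0.9,"ty":0.2,"tz":-0.54,"turn":0.353,"fingers":80},{"tx":0.9,"ty":0.2,"tz":-0.54,"turn":0.353,"fingers":80},{"tx":0.9,"ty":0.2,"tz":-0.54,"turn":0.353,"fingers":80}]' 10
cat >> h.py <<'E'
from scipy.spatial.transform import Rotation as Ro
def plan(target,yaw):
    s=monitor.read_state();R=Ro.from_euler("xyz",s["eef_rot"]).as_matrix()
    d=R.T@(np.array(target,float)-s["eef_pos"])
    y=-(yaw-s["eef_rot"][2])
    print("t",s["clock"],"pos",s["eef_pos"].round(1),"rot",s["eef_rot"].round(3),"gap",round(s["finger_gap"],1),"F",s["wrist_force"].round(1))
    print("tx,ty,tz",(d/200).round(4),"turn",round(((y+np.pi)%(2*np.pi)-np.pi)/np.pi,4))
E
python3 -c "
from h import *
plan([454.1,173.4,70],-1.526)"
```

```text
clock: 1.1
eef_pos: [342.7, 331.7, 164.9]
eef_rot: [-1.572, -0.001, -1.522]
wrist_force: [0.2, 0.1, 0.0]
finger_gap: 79.7
t 1.1 pos [342.7 331.7 164.9] rot [-1.572e+00 -1.000e-03 -1.522e+00] gap 79.7 F [0.2 0.1 0. ]
tx,ty,tz [0.8174 0.475  0.518 ] turn 0.0014
```

```bash
python3 -m creep '[{"tx":0.8175,"ty":0.475,"tz":0.518,"turn":0.0014,"fingers":80},{"tx":0.8175,"ty":0.475,"tz":0.518,"turn":0.0014,"fingers":80},{"tx":0.8175,"ty":0.475,"tz":0.518,"turn":0.0014,"fingers":80},{"tx":0.8175,"ty":0.475,"tz":0.518,"turn":0.0014,"fingers":80},{"tx":0.8175,"ty":0.475,"tz":0.518,"turn":0.0014,"fingers":80},{"tx":0.8175,"ty":0.475,"tz":0.518,"turn":0.0014,"fingers":80},{"tx":0.8175,"ty":0.475,"tz":0.518,"turn":0.0014,"fingers":80}]'
python3 - <<'E'
from h import *
plan([454.1,173.4,6],-1.526)
c=show("top","a1",(220,130,380,250),5);show("scene","a2",(260,110,420,230),5)
E
```

```text
clock: 1.8
eef_pos: [453.9, 174.0, 70.4]
eef_rot: [-1.571, -0.001, -1.525]
wrist_force: [-0.2, 0.4, 0.5]
finger_gap: 79.8
t 1.8 pos [453.9 174.   70.4] rot [-1.571e+00 -1.000e-03 -1.525e+00] gap 79.8 F [-0.2  0.4  0.5]
tx,ty,tz [0.0029 0.3221 0.001 ] turn 0.0002
```

View pics/a1.png

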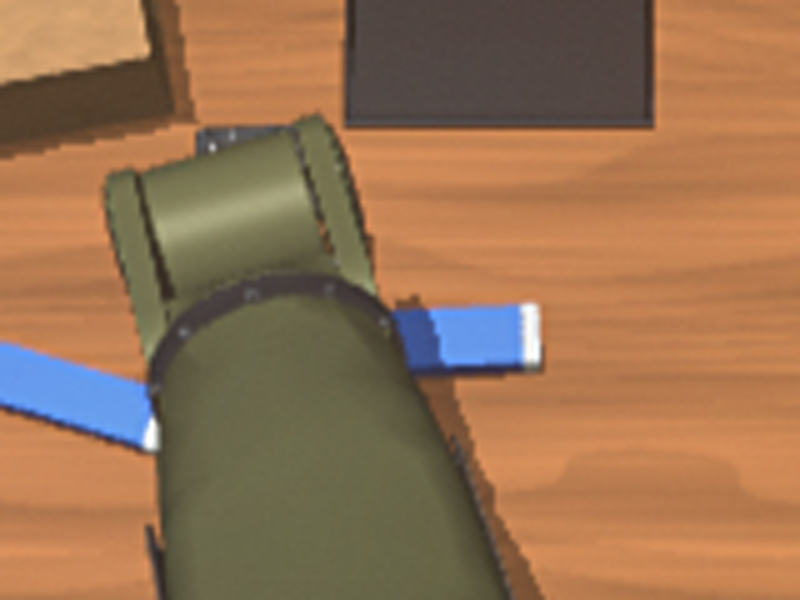

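View pics/a2.png

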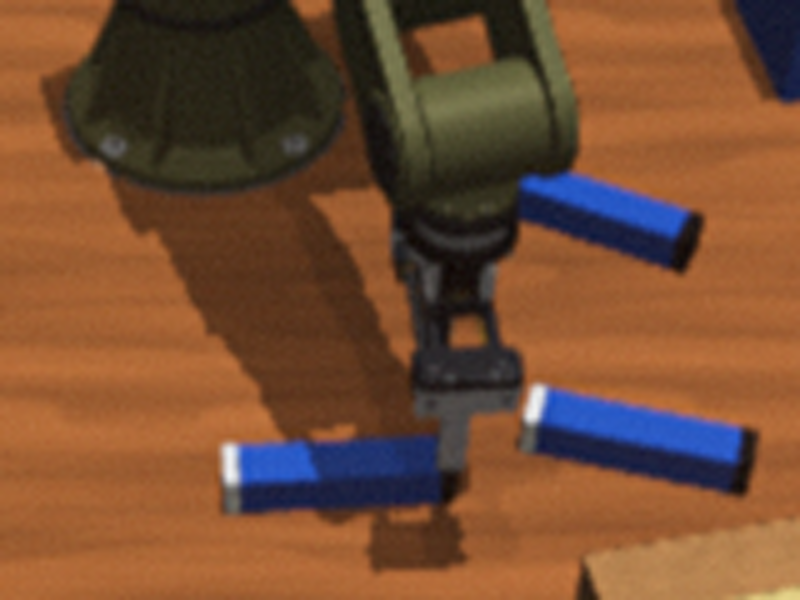

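The gripper is over the tail end of the right tube, clear of its neighbour's white rim. I'll lower it and grip lightly.

```bash
python3 -m creep '[{"tx":0.003,"ty":0.2,"tz":0.001,"turn":0,"fingers":80},{"tx":0.003,"ty":0.322,"tz":0.001,"turn":0,"fingers":80},{"tx":0.003,"ty":0.322,"tz":0.001,"turn":0,"fingers":80},{"tx":0.003,"ty":0.322,"tz":0.001,"turn":0,"fingers":50},{"tx":0.003,"ty":0.322,"tz":0.001,"turn":0,"fingers":30},{"tx":0.003,"ty":0.322,"tz":0.001,"turn":0,"fingers":30},{"tx":0.003,"ty":0.322,"tz":0.001,"turn":0,"fingers":30},{"tx":0.003,"ty":0.322,"tz":0.001,"turn":0,"fingers":30},{"tx":0.003,"ty":0.322,"tz":0.001,"turn":0,"fingers":30},{"tx":0.003,"ty":0.322,"tz":0.001,"turn":0,"fingers":30}]' 4
```

```text
clock: 2.9
eef_pos: [454.2, 174.0, 6.6]
eef_rot: [-1.57, -0.001, -1.524]
wrist_force: [-1.0, -0.6, 3.7]
finger_gap: 35.8
```

```bash
python3 -m creep '[{"tx":0.006,"ty":-0.02,"tz":0,"turn":0,"fingers":30},{"tx":0.012,"ty":-0.045,"tz":0,"turn":0,"fingers":30},{"tx":0.018,"ty":-0.07,"tz":0,"turn":0,"fingers":30},{"tx":0.024,"ty":-0.095,"tz":0,"turn":0,"fingers":30},{"tx":0.03,"ty":-0.12,"tz":0,"turn":0,"fingers":30},{"tx":0.033,"ty":-0.135,"tz":0,"turn":0,"fingers":30},{"tx":0.033,"ty":-0.135,"tz":0,"turn":0,"fingers":30}]'
cat >> h.py <<'E'
def look(tag):
    s=monitor.read_state();print("F",s["wrist_force"].round(1),"gap",round(s["finger_gap"],1))
    a=show("top",tag+"t",(260,150,360,225),4);b=show("scene",tag+"s",(280,170,380,245),4)
    A=cv2.imread(f"pics/{tag}t.png");B=cv2.imread(f"pics/{tag}s.png");cv2.imwrite(f"pics/{tag}.png",np.hstack([A,B]))
    return a,b
E
python3 -c "
from h import *
look('b')"
```

```text
clock: 3.6
eef_pos: [454.7, 167.4, 34.1]
eef_rot: [-1.57, -0.0, -1.524]
wrist_force: [0.5, 0.5, -1.1]
finger_gap: 36.1
F [ 0.5  0.5 -1.1] gap 36.1
```

View pics/b.png

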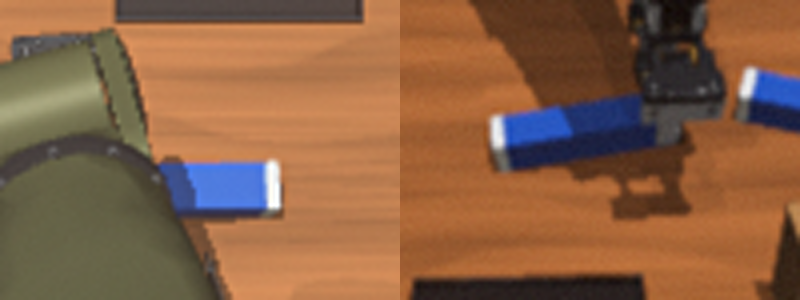

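In the scene half the tube tilts with its mouth, around (500,145), resting on the bench. No marker is showing yet, so I'll tip it further, slowly.

```bash
python3 -m creep '[{"tx":0.006,"ty":-0.016,"tz":0,"turn":0,"fingers":30},{"tx":0.012,"ty":-0.032,"tz":0,"turn":0,"fingers":30},{"tx":0.018,"ty":-0.048,"tz":0,"turn":0,"fingers":30},{"tx":0.025,"ty":-0.065,"tz":0,"turn":0,"fingers":30},{"tx":0.025,"ty":-0.065,"tz":0,"turn":0,"fingers":30},{"tx":0.025,"ty":-0.065,"tz":0,"turn":0,"fingers":30}]'
python3 -c "
from h import *
look('c')"
```

```text
clock: 4.3
eef_pos: [454.9, 162.4, 46.8]
eef_rot: [-1.57, -0.0, -1.524]
wrist_force: [0.3, 0.4, 0.1]
finger_gap: 36.1
F [0.3 0.4 0.1] gap 36.1
```

View pics/c.png

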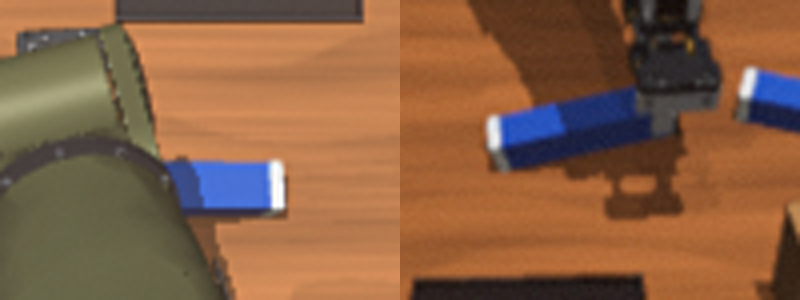

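At about 15° there's still no marker. A little more.

```bash
python3 -m creep '[{"tx":0.006,"ty":-0.012,"tz":0,"turn":0,"fingers":30},{"tx":0.012,"ty":-0.025,"tz":0,"turn":0,"fingers":30},{"tx":0.018,"ty":-0.037,"tz":0,"turn":0,"fingers":30},{"tx":0.018,"ty":-0.037,"tz":0,"turn":0,"fingers":30},{"tx":0.018,"ty":-0.037,"tz":0,"turn":0,"fingers":30},{"tx":0.018,"ty":-0.037,"tz":0,"turn":0,"fingers":30}]'
python3 -c "
from h import *
look('d')"
```

```text
clock: 5.0
eef_pos: [455.0, 158.9, 54.0]
eef_rot: [-1.57, -0.001, -1.524]
wrist_force: [0.0, 0.5, -0.2]
finger_gap: 36.1
F [ 0.   0.5 -0.2] gap 36.1
```

View pics/d.png

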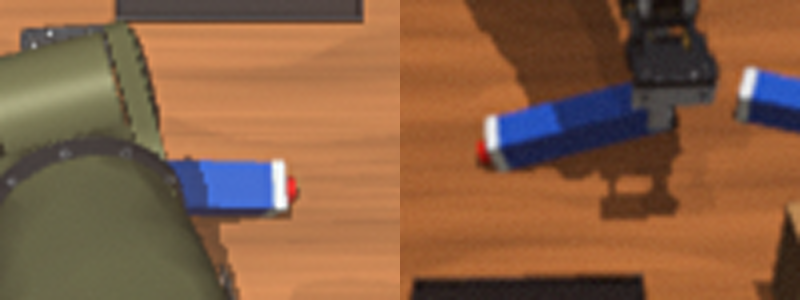

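The red cap has appeared at top (292,188). I'll hold and see whether it is still sliding.

```bash
python3 -m creep '[{"tx":0,"ty":0,"tz":0,"turn":0,"fingers":30},{"tx":0,"ty":0,"tz":0,"turn":0,"fingers":30},{"tx":0,"ty":0,"tz":0,"turn":0,"fingers":30},{"tx":0,"ty":0,"tz":0,"turn":0,"fingers":30}]'
python3 -c "
from h import *
look('e')"
```

```text
clock: 5.5
eef_pos: [455.0, 158.9, 54.0]
eef_rot: [-1.57, -0.001, -1.524]
wrist_force: [-0.6, -0.7, 0.5]
finger_gap: 36.3
F [-0.6 -0.7  0.5] gap 36.3
```

View pics/e.png

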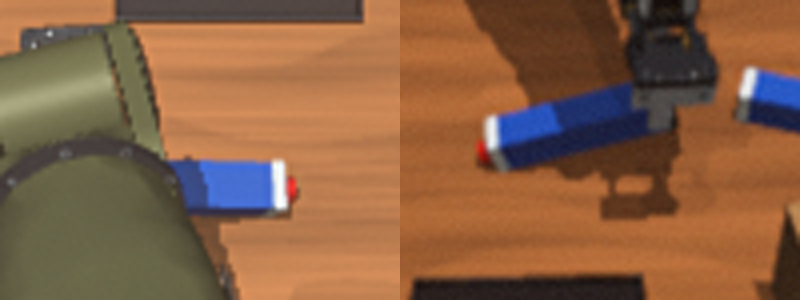

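It has stopped against the bench with about 10 mm exposed. I'll steepen it gently to about 22°.

```bash
python3 -m creep '[{"tx":0.006,"ty":-0.01,"tz":0,"turn":0,"fingers":30},{"tx":0.012,"ty":-0.02,"tz":0,"turn":0,"fingers":30},{"tx":0.018,"ty":-0.03,"tz":0,"turn":0,"fingers":30},{"tx":0.023,"ty":-0.04,"tz":0,"turn":0,"fingers":30},{"tx":0.027,"ty":-0.048,"tz":0,"turn":0,"fingers":30},{"tx":0.027,"ty":-0.048,"tz":0,"turn":0,"fingers":30},{"tx":0.027,"ty":-0.048,"tz":0,"turn":0,"fingers":30}]'
python3 -c "
from h import *
look('f')"
```

```text
clock: 6.3
eef_pos: [455.2, 153.5, 63.6]
eef_rot: [-1.57, -0.001, -1.524]
wrist_force: [0.2, 1.1, -0.1]
finger_gap: 36.1
F [ 0.2  1.1 -0.1] gap 36.1
```

View pics/f.png

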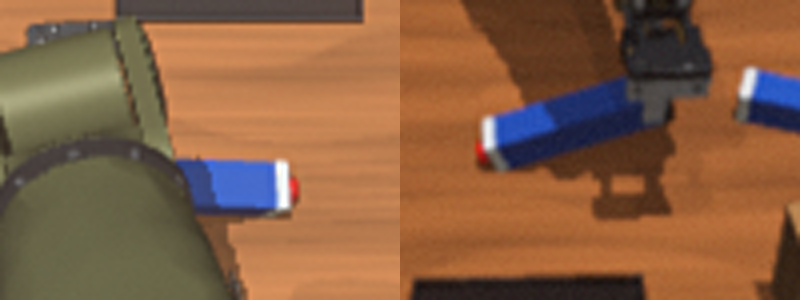

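The bench itself stops it. I'll hold this tilt with a firmer grip and raise the whole tube a few millimetres, so the cap follows the bench outwards under control.

```bash
python3 -m creep '[{"tx":0,"ty":0,"tz":0,"turn":0,"fingers":30},{"tx":0,"ty":0,"tz":0,"turn":0,"fingers":30},{"tx":0,"ty":0,"tz":0,"turn":0,"fingers":30},{"tx":0,"ty":-0.008,"tz":0,"turn":0,"fingers":30},{"tx":0,"ty":-0.016,"tz":0,"turn":0,"fingers":30},{"tx":0,"ty":-0.024,"tz":0,"turn":0,"fingers":30},{"tx":0,"ty":-0.03,"tz":0,"turn":0,"fingers":30},{"tx":0,"ty":-0.03,"tz":0,"turn":0,"fingers":30}]' 30
python3 -c "
from h import *
look('g')"
```

```text
clock: 7.2
eef_pos: [455.3, 153.6, 69.7]
eef_rot: [-1.57, -0.0, -1.524]
wrist_force: [-0.7, -0.3, -1.4]
finger_gap: 35.9
F [-0.7 -0.3 -1.4] gap 35.9
```

View pics/g.png

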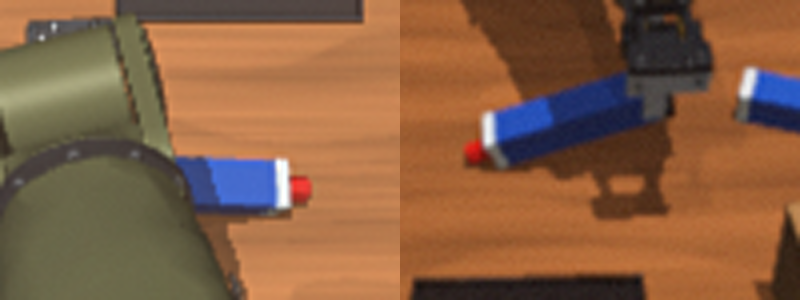

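```bash
python3 -m creep '[{"tx":0,"ty":-0.006,"tz":0,"turn":0,"fingers":30},{"tx":0,"ty":-0.012,"tz":0,"turn":0,"fingers":30},{"tx":0,"ty":-0.018,"tz":0,"turn":0,"fingers":30},{"tx":0,"ty":-0.02,"tz":0,"turn":0,"fingers":30},{"tx":0,"ty":-0.02,"tz":0,"turn":0,"fingers":30},{"tx":0,"ty":-0.02,"tz":0,"turn":0,"fingers":30}]'
python3 -c "
from h import *
look('i')"
```

```text
clock: 7.9
eef_pos: [455.2, 153.6, 73.6]
eef_rot: [-1.57, -0.001, -1.524]
wrist_force: [0.2, 0.8, -1.2]
finger_gap: 35.9
F [ 0.2  0.8 -1.2] gap 35.9
```

View pics/i.png

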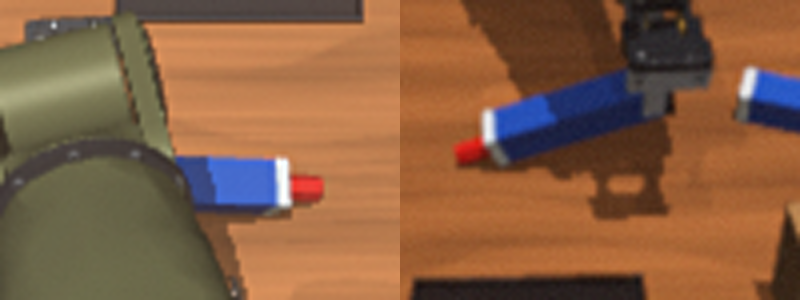

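Now about 30 mm is exposed, with the cap at top (312,188). Next I'll lower the mouth back onto the bench, then the tail with a light grip.

```bash
python3 -m creep '[{"tx":0,"ty":0.01,"tz":0,"turn":0,"fingers":30},{"tx":0,"ty":0.02,"tz":0,"turn":0,"fingers":30},{"tx":0,"ty":0.03,"tz":0,"turn":0,"fingers":30},{"tx":0,"ty":0.04,"tz":0,"turn":0,"fingers":30},{"tx":0,"ty":0.05,"tz":0,"turn":0,"fingers":30},{"tx":0,"ty":0.05,"tz":0,"turn":0,"fingers":30}]'
python3 -c "
from h import *
look('j')"
```

```text
clock: 8.6
eef_pos: [455.2, 153.5, 63.4]
eef_rot: [-1.57, -0.001, -1.524]
wrist_force: [0.0, -1.3, 0.2]
finger_gap: 35.6
F [ 0.  -1.3  0.2] gap 35.6
```

View pics/j.png

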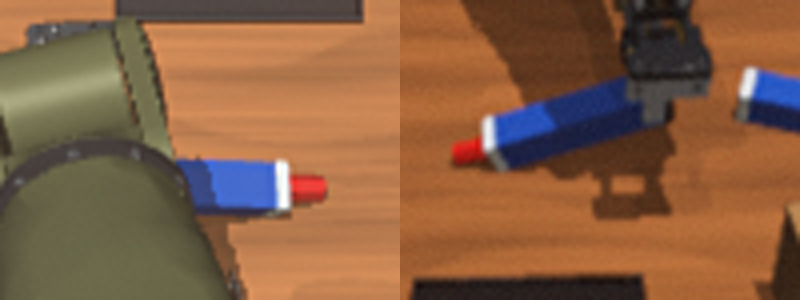

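The marker stayed out. Lowering the tail now.

```bash
python3 -m creep '[{"tx":0,"ty":0,"tz":0,"turn":0,"fingers":30},{"tx":0,"ty":0,"tz":0,"turn":0,"fingers":30},{"tx":-0.013,"ty":0.025,"tz":0,"turn":0,"fingers":30},{"tx":-0.027,"ty":0.05,"tz":0,"turn":0,"fingers":30},{"tx":-0.045,"ty":0.085,"tz":0,"turn":0,"fingers":30},{"tx":-0.058,"ty":0.117,"tz":0,"turn":0,"fingers":30},{"tx":-0.07,"ty":0.148,"tz":0,"turn":0,"fingers":30},{"tx":-0.08,"ty":0.182,"tz":0,"turn":0,"fingers":30},{"tx":-0.09,"ty":0.217,"tz":0,"turn":0,"fingers":30},{"tx":-0.097,"ty":0.25,"tz":0,"turn":0,"fingers":30},{"tx":-0.102,"ty":0.275,"tz":0,"turn":0,"fingers":30},{"tx":-0.102,"ty":0.284,"tz":0,"turn":0,"fingers":30},{"tx":-0.102,"ty":0.284,"tz":0,"turn":0,"fingers":30}]' 4
python3 -c "
from h import *
look('k')"
```

```text
clock: 10.0
eef_pos: [454.3, 173.9, 6.6]
eef_rot: [-1.57, -0.001, -1.524]
wrist_force: [0.4, 0.3, -0.1]
finger_gap: 35.8
F [ 0.4  0.3 -0.1] gap 35.8
```

View pics/k.png

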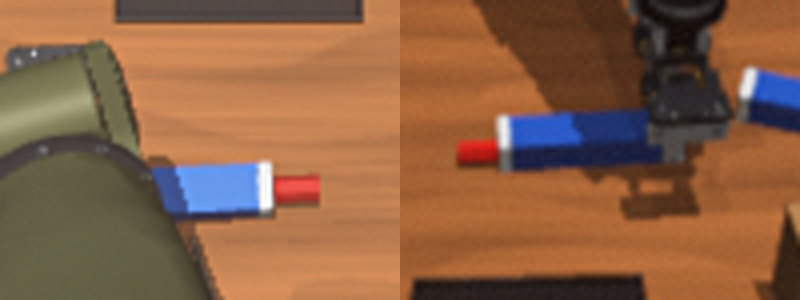

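The tube is flat and the marker is about 35 mm out. Releasing and rising.

```bash
python3 -m creep '[{"tx":0,"ty":0,"tz":0,"turn":0,"fingers":80},{"tx":0,"ty":0,"tz":0,"turn":0,"fingers":80},{"tx":0,"ty":0,"tz":0,"turn":0,"fingers":80},{"tx":0,"ty":-0.1,"tz":0,"turn":0,"fingers":80},{"tx":0,"ty":-0.3,"tz":0,"turn":0,"fingers":80},{"tx":0,"ty":-0.45,"tz":0,"turn":0,"fingers":80},{"tx":0,"ty":-0.45,"tz":0,"turn":0,"fingers":80}]'
python3 - <<'E'
from h import *
a,b=look('l')
for n,c,bx in(("top",a,(310,180,350,215)),("scene",b,(285,185,330,225))):
    W=world(c);f=c["frame"].astype(int)
    x0,y0,x1,y1=bx;g=f[y0:y1,x0:x1];w=W[y0:y1,x0:x1]
    m=(g[...,0]>150)&(g[...,1]<70)&(g[...,2]<80)
    q=w[m];v,u=np.nonzero(m);print(n,len(q),"u",u.min()+x0,u.max()+x0,"v",v.min()+y0,v.max()+y0,"mean",np.nanmean(q,0).round(1),"z",np.nanpercentile(q[:,2],[5,50,95]).round(1),"y",q[:,1].min().round(1),q[:,1].max().round(1),"x",q[:,0].min().round(1),q[:,0].max().round(1))
    wm=(g.min(-1)>170);q=w[wm];print("white",np.nanmean(q,0).round(1),q[:,1].min().round(1))
    print(cv2.minAreaRect(w[m][:,:2].astype(np.float32)))
plan([461,0,7],-1.526)
E
```

```text
clock: 10.8
eef_pos: [456.0, 174.4, 100.6]
eef_rot: [-1.564, 0.001, -1.524]
wrist_force: [0.9, -0.0, -0.1]
finger_gap: 80.1
F [ 0.9 -0.  -0.1] gap 80.1
top 33 u 329 339 v 194 199 mean [462.4  -3.8  17.9] z [13.1 17.5 23.4] y -20.4 11.1 x 455.7 473.4
white [461.6  21.2  35.5] 17.5
((464.4568176269531, -4.534534454345703), (17.690093994140625, 31.53182601928711), 0.9873624444007874)
scene 47 u 294 303 v 205 209 mean [465.8  -4.2  19.6] z [13.9 20.5 25.6] y -22.2 12.1 x 452.9 473.4
white [460.5  21.6  38. ] 19.7
((464.4880676269531, -5.585512161254883), (35.62062454223633, 19.42073631286621), 83.6218490600586)
t 10.9 pos [454.3 173.9  96.9] rot [-1.569 -0.    -1.524] gap 80.3 F [-0.1  0.2 -1.4]
tx,ty,tz [ 0.8698  0.4501 -0.0081] turn 0.0006
```

View pics/l.png

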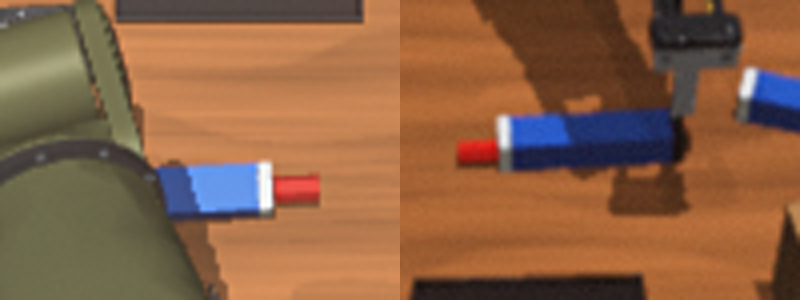

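The two views agree: cap x≈464, y from 17 to -21, top z≈18–20 against 21 expected. I'll grasp at (464,-6).

```bash
python3 -c "
from h import *
plan([464,-6,5.5],-1.526)"; python3 -m creep '[{"tx":0.25,"ty":0,"tz":0.005,"turn":0,"fingers":80},{"tx":0.5,"ty":0,"tz":0.005,"turn":0,"fingers":80},{"tx":0.75,"ty":0,"tz":0.005,"turn":0,"fingers":70},{"tx":0.9,"ty":0,"tz":0.005,"turn":0,"fingers":60},{"tx":0.9,"ty":0.1,"tz":0.005,"turn":0,"fingers":60},{"tx":0.9,"ty":0.2,"tz":0.005,"turn":0,"fingers":60},{"tx":0.9,"ty":0.2,"tz":0.005,"turn":0,"fingers":60}]' 20
python3 -c "
from h import *
plan([464,-6,5.5],-1.526)
look('m')"
```

```text
t 10.9 pos [454.3 173.9  96.9] rot [-1.569 -0.    -1.524] gap 80.3 F [-0.1  0.2 -1.4]
tx,ty,tz [0.9004 0.4576 0.0055] turn 0.0006
clock: 11.6
eef_pos: [461.8, -6.0, 54.0]
eef_rot: [-1.575, 0.0, -1.525]
wrist_force: [-0.2, -0.6, 0.7]
finger_gap: 60.1
t 11.6 pos [461.8  -6.   54. ] rot [-1.575  0.    -1.525] gap 60.1 F [-0.2 -0.6  0.7]
tx,ty,tz [0.0007 0.2423 0.0119] turn 0.0004
F [-0.2 -0.6  0.7] gap 60.1
```

View pics/m.png

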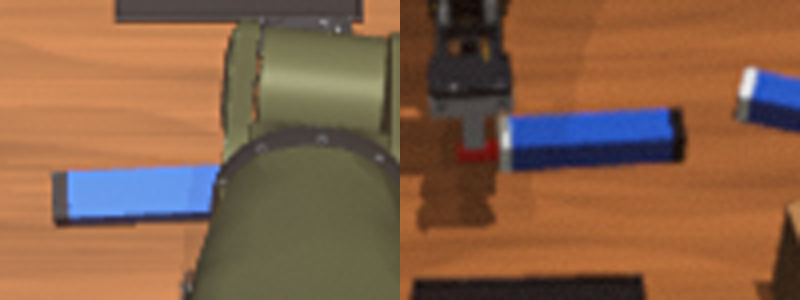

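```bash
python3 -m creep '[{"tx":0,"ty":0.12,"tz":0.012,"turn":0,"fingers":60},{"tx":0,"ty":0.22,"tz":0.012,"turn":0,"fingers":60},{"tx":0,"ty":0.242,"tz":0.012,"turn":0,"fingers":60},{"tx":0,"ty":0.242,"tz":0.012,"turn":0,"fingers":40},{"tx":0,"ty":0.242,"tz":0.012,"turn":0,"fingers":25},{"tx":0,"ty":0.242,"tz":0.012,"turn":0,"fingers":10},{"tx":0,"ty":0.242,"tz":0.012,"turn":0,"fingers":10},{"tx":0,"ty":0.242,"tz":0.012,"turn":0,"fingers":10},{"tx":0,"ty":0.242,"tz":0.012,"turn":0,"fingers":10},{"tx":0,"ty":0.242,"tz":0.012,"turn":0,"fingers":10}]' 20
python3 -c "
from h import *
look('n')"
```

```text
clock: 12.7
eef_pos: [465.9, -5.7, 8.3]
eef_rot: [-1.57, -0.0, -1.524]
wrist_force: [-0.1, -0.4, 1.4]
finger_gap: 19.4
F [-0.1 -0.4  1.4] gap 19.4
```

View pics/n.png

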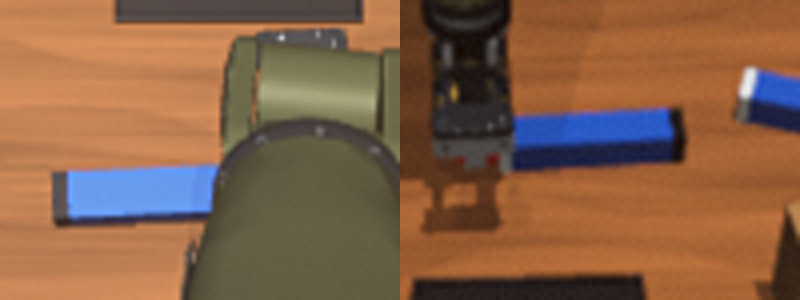

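Holding the marker at gap 19.4, which lies between 18 flats and 21 corners. Drawing it straight out.

```bash
python3 -m creep '[{"tx":0,"ty":0,"tz":0,"turn":0,"fingers":10},{"tx":0.05,"ty":0,"tz":0,"turn":0,"fingers":10},{"tx":0.12,"ty":0,"tz":0,"turn":0,"fingers":10},{"tx":0.2,"ty":0,"tz":0,"turn":0,"fingers":10},{"tx":0.28,"ty":0,"tz":0,"turn":0,"fingers":10},{"tx":0.36,"ty":0,"tz":0,"turn":0,"fingers":10},{"tx":0.44,"ty":0,"tz":0,"turn":0,"fingers":10},{"tx":0.52,"ty":0,"tz":0,"turn":0,"fingers":10},{"tx":0.6,"ty":0,"tz":0,"turn":0,"fingers":10},{"tx":0.65,"ty":0,"tz":0,"turn":0,"fingers":10},{"tx":0.65,"ty":0,"tz":0,"turn":0,"fingers":10}]'
python3 -c "
from h import *
plan([674,-10,60],-1.57)
show('top','o1',(220,120,420,250),3);show('scene','o2',(220,150,400,290),3)
A=cv2.imread('pics/o1.png')[:390];B=cv2.imread('pics/o2.png')[:390]
cv2.imwrite('pics/o.png',cv2.resize(np.hstack([A,B]),(800,273)))
"
```

```text
clock: 13.9
eef_pos: [471.8, -137.0, 8.2]
eef_rot: [-1.571, -0.0, -1.526]
wrist_force: [-0.5, 0.4, -0.6]
finger_gap: 19.5
t 13.9 pos [ 471.8 -137.     8.2] rot [-1.571 -0.    -1.526] gap 19.5 F [-0.5  0.4 -0.6]
tx,ty,tz [-0.5886 -0.2591  1.0387] turn 0.0141
```

View pics/o.png

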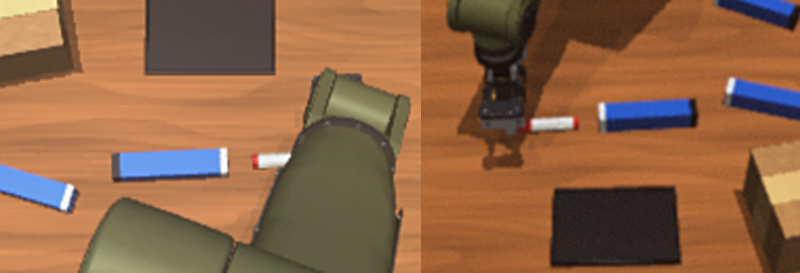

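The marker is clear of the tube and the tube hasn't moved. I'll lift it and carry it over the tray.

```bash
python3 -m creep '[{"tx":0,"ty":-0.1,"tz":0,"turn":0,"fingers":10},{"tx":0,"ty":-0.25,"tz":0,"turn":0,"fingers":10},{"tx":0,"ty":-0.35,"tz":0.1,"turn":0,"fingers":10},{"tx":-0.1,"ty":-0.35,"tz":0.25,"turn":0.006,"fingers":10},{"tx":-0.2,"ty":-0.35,"tz":0.4,"turn":0.006,"fingers":10},{"tx":-0.3,"ty":-0.35,"tz":0.55,"turn":0.006,"fingers":10},{"tx":-0.4,"ty":-0.35,"tz":0.7,"turn":0.006,"fingers":10},{"tx":-0.5,"ty":-0.35,"tz":0.85,"turn":0.006,"fingers":10},{"tx":-0.57,"ty":-0.35,"tz":0.95,"turn":0.006,"fingers":10},{"tx":-0.593,"ty":-0.35,"tz":1,"turn":0.006,"fingers":10},{"tx":-0.593,"ty":-0.35,"tz":1,"turn":0.006,"fingers":10},{"tx":-0.593,"ty":-0.35,"tz":1,"turn":0.006,"fingers":10}]'
cat >> h.py <<'E'
def look2(tag):
    show('top',tag+'1',(250,80,380,210),3);show('scene',tag+'2',(250,170,390,300),3)
    cv2.imwrite(f'pics/{tag}.png',np.hstack([cv2.imread(f'pics/{tag}1.png'),cv2.imread(f'pics/{tag}2.png')[:390,:400]]))
E
python3 -c "
from h import *
plan([674,-9,10],-1.545);look2('p')"
```

```text
clock: 15.2
eef_pos: [665.5, -7.6, 77.7]
eef_rot: [-1.572, 0.0, -1.543]
wrist_force: [-1.6, -0.4, -0.7]
finger_gap: 19.5
t 15.2 pos [665.5  -7.6  77.7] rot [-1.572  0.    -1.543] gap 19.5 F [-1.6 -0.4 -0.7]
tx,ty,tz [0.0083 0.3386 0.0428] turn 0.0007
```

View pics/p.png

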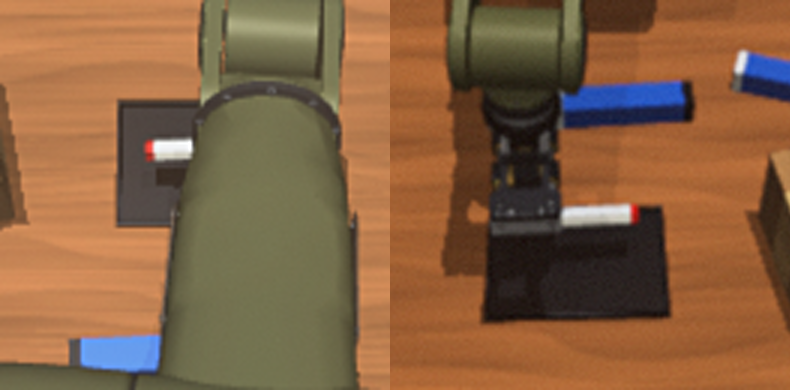

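Held level, with the tail at top (148,150) over the tray. Lowering.

```bash
python3 -m creep '[{"tx":0.008,"ty":0.1,"tz":0.043,"turn":0,"fingers":10},{"tx":0.008,"ty":0.2,"tz":0.043,"turn":0,"fingers":10},{"tx":0.008,"ty":0.28,"tz":0.043,"turn":0,"fingers":10},{"tx":0.008,"ty":0.308,"tz":0.043,"turn":0,"fingers":10},{"tx":0.008,"ty":0.32,"tz":0.043,"turn":0,"fingers":10},{"tx":0.008,"ty":0.328,"tz":0.043,"turn":0,"fingers":10},{"tx":0.008,"ty":0.333,"tz":0.043,"turn":0,"fingers":10},{"tx":0.008,"ty":0.333,"tz":0.043,"turn":0,"fingers":10}]'
python3 - <<'E'
from h import *
s=monitor.read_state();print(s["eef_pos"],s["wrist_force"]);look2('q')
for n in("top","scene"):
    c=optics.camera(n);W=world(c);f=c["frame"].astype(int);g=f.min(-1)>150
    m=g&(W[...,0]>620)&(W[...,0]<730)&(W[...,1]>0)&(W[...,1]<140)
    q=W[m];print(n,len(q),q.mean(0).round(1),cv2.minAreaRect(q[:,:2].astype(np.float32)))
E
```

```text
clock: 16.1
eef_pos: [674.3, -9.5, 12.1]
eef_rot: [-1.57, -0.0, -1.544]
wrist_force: [-0.1, -0.4, -1.2]
finger_gap: 19.5
[674.31068663  -9.48696469  12.10904595] [-0.09045861 -0.40808706 -1.18040572]
top 70 [670.7  78.   20.2] ((671.9498291015625, 77.85118103027344), (37.4732780456543, 22.17430877685547), 79.58834075927734)
scene 105 [673.2  61.2  22.9] ((671.9412841796875, 60.669288635253906), (16.807415008544922, 70.00676727294922), 3.1921660900115967)
```

View pics/q.png

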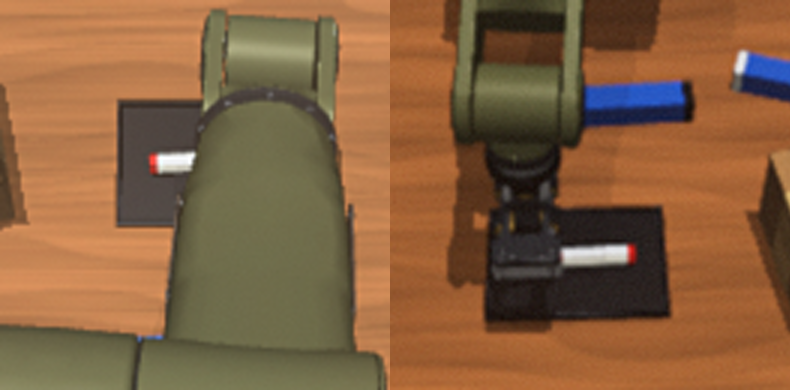

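```bash
python3 -m creep '[{"tx":0,"ty":0.005,"tz":0,"turn":0,"fingers":10},{"tx":0,"ty":0.009,"tz":0,"turn":0,"fingers":10},{"tx":0,"ty":0.012,"tz":0,"turn":0,"fingers":10},{"tx":0,"ty":0.012,"tz":0,"turn":0,"fingers":10},{"tx":0,"ty":0.012,"tz":0,"turn":0,"fingers":10}]'
```

```text
clock: 16.8
eef_pos: [674.3, -9.5, 9.6]
eef_rot: [-1.571, -0.0, -1.544]
wrist_force: [-1.2, -0.5, 1.6]
finger_gap: 19.5
```

```bash
python3 -m creep '[{"tx":0,"ty":0.005,"tz":0,"turn":0,"fingers":10},{"tx":0,"ty":0.005,"tz":0,"turn":0,"fingers":10},{"tx":0,"ty":0.005,"tz":0,"turn":0,"fingers":10}]'
```

```text
clock: 17.1
eef_pos: [674.5, -9.5, 9.5]
eef_rot: [-1.57, -0.0, -1.543]
wrist_force: [-3.6, 0.3, 9.0]
finger_gap: 19.7
```

It's touching the tray floor (9 N). Release and rise.

```bash
python3 -m creep '[{"tx":0,"ty":0,"tz":0,"turn":0,"fingers":22},{"tx":0,"ty":0,"tz":0,"turn":0,"fingers":26},{"tx":0,"ty":0,"tz":0,"turn":0,"fingers":34},{"tx":0,"ty":0,"tz":0,"turn":0,"fingers":44},{"tx":0,"ty":0,"tz":0,"turn":0,"fingers":44},{"tx":0,"ty":-0.1,"tz":0,"turn":0,"fingers":44},{"tx":0,"ty":-0.3,"tz":0,"turn":0,"fingers":44},{"tx":0,"ty":-0.6,"tz":0,"turn":0,"fingers":44},{"tx":0.2,"ty":-0.9,"tz":0,"turn":0,"fingers":44},{"tx":0.5,"ty":-0.9,"tz":0,"turn":0,"fingers":44},{"tx":0.8,"ty":-0.9,"tz":0,"turn":0,"fingers":44},{"tx":1,"ty":-0.9,"tz":0,"turn":0,"fingers":44},{"tx":1,"ty":-0.9,"tz":0,"turn":0,"fingers":44},{"tx":1,"ty":-0.9,"tz":0,"turn":0,"fingers":44},{"tx":1,"ty":-0.9,"tz":0,"turn":0,"fingers":44}]'
python3 - <<'E'
from h import *
for n in("top","scene"):
    c=show(n,"r"+n);W=world(c);f=c["frame"].astype(int)
    g=(f.max(-1)>110)&(f[...,0]>f[...,2]-20)
    m=g&(W[...,0]>615)&(W[...,0]<733)&(W[...,1]>-48)&(W[...,1]<130)&(W[...,2]>8)
    q=W[m];print(n,len(q),q.mean(0).round(1),np.percentile(q[:,2],95),cv2.minAreaRect(q[:,:2].astype(np.float32)))
    m=(f[...,2]>f[...,0]+60)&(abs(W[...,0]-457)<60)&(abs(W[...,1]-101)<110);q=W[m];q=q[q[:,2]>28];print("tube",q.mean(0).round(1),np.percentile(q[:,2],[5,95]),cv2.minAreaRect(q[:,:2].astype(np.float32)))
E
```

```text
clock: 18.6
eef_pos: [679.7, -209.5, 189.1]
eef_rot: [-1.57, 0.0, -1.544]
wrist_force: [-0.1, 0.6, 0.7]
finger_gap: 44.1
top 251 [670.6  40.3  19.6] 26.351365983314416 ((673.0923461914062, 40.794376373291016), (25.48708152770996, 131.02232360839844), 3.6922502517700195)
tube [458.5 167.5  35.3] [30.65420502 40.2253049 ] ((456.76141357421875, 170.00486755371094), (14.45362663269043, 35.816471099853516), 69.66079711914062)
scene 225 [674.3  40.9  20.6] 26.08199177383558 ((669.0932006835938, 40.40889358520508), (26.300884246826172, 129.5430450439453), 2.195718765258789)
tube [458.8 101.3  37. ] [32.55825626 41.09655508] ((457.14044189453125, 101.14350128173828), (40.335880279541016, 147.86114501953125), 2.5618419647216797)
```

View pics/rtop.png

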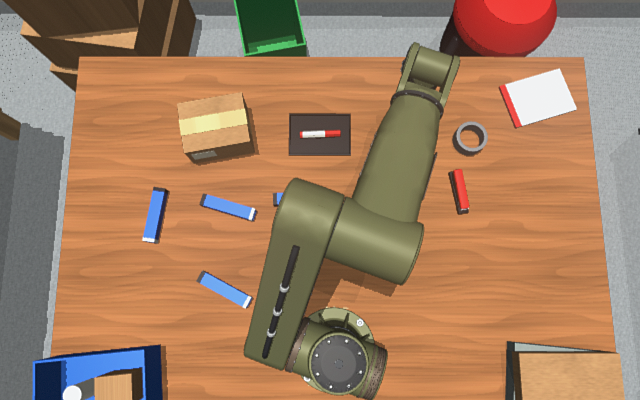

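View pics/rscene.png

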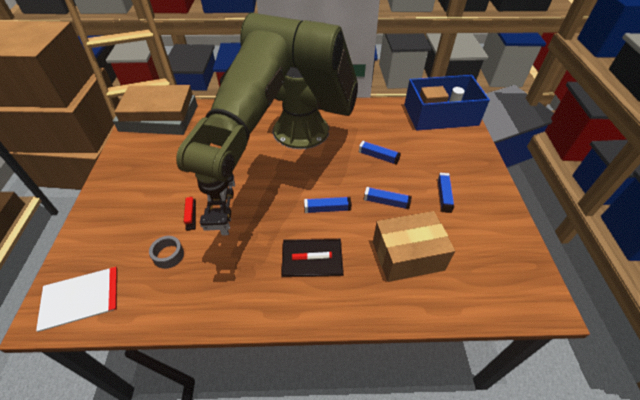

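The top view shows the marker lying in the tray at (320,134). The scene view shows the tube flat at (328,204), the bystanders unmoved, and the gripper free in the air. Handing in.

```bash
python3 -c "
from cell import manip
print(manip.sign_off())"
```

```text
the job is handed in; nothing more can be done
None
```

The job is done and handed in at about 18.7 s of the 54 s allowed.

- **Tipping the tube:** I gripped the rightmost blue tube near its cap with 4 N and tipped it to about 22°. The cap stopped against the bench with only about 10 mm showing. I then held the tilt with a 30 N grip and raised the whole tube about 10 mm, which brought out roughly 35 mm. I laid the tube flat again and let go.
- **Moving the marker:** I took the marker by its cap, drew it straight out and lowered it onto the tray floor. It touched at about 9 N before I released it.

**Last checks:**
- **Marker:** both views put it at about (671–674, 41), with its length along the tray and its top about 20–26 mm up. That is inside the tray, which measured centred at about (674, 41).
- **Tube:** the scene view has it flat at about (457, 101), top at 37 mm, within about 1 mm of where it started. The top view could not confirm this at the end, because the arm hid most of the tube.
- **Bystanders:** the tape roll, stapler, carton and look-alike tubes look unmoved in the pictures. I did not measure them.
- **Gripper:** it is free in the air at about 190 mm, touching nothing.

One reading differed from what I planned. At the marker grasp the tool sat at 8.3 mm instead of the 5.5 mm I aimed for. The jaw gap read 19.4 mm, so the pen was probably held slightly off its flats. The hold stayed firm throughout.

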